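Rock the angle gauge to the canvas lean on a crowned stud and hold it

ROBOT

A 6-joint arm with a two-finger parallel gripper is mounted at the origin on the work surface. World frame = base frame: x ahead of the robot, y to its left, z up, the work surface at z = 0. Lengths are in m, angles in rad, forces in N, time in s.
With the tool pointing down it reaches from about 0.325 to 0.775 m from the base axis. Payload 5.5 kg.
Tool frame: the origin (TCP) lies on the front face of the gripper's body, between the roots of the fingers; the fingertips stand 73 mm ahead of it and the grasp point (between the pads) lies 54 mm ahead of it; z points along the fingers, y is the line along which they close (so a half turn about z gives the same grasp; the last joint's range is limited). The gripper opens to 85 mm and grips with 20 to 120 N. Pads are 22 mm wide; open, the fingers measure 114 mm over their backs; the gripper's body (76 mm by 85 mm) begins 54 mm behind the grasp point. The pads swing forward as they close: fully open they stand 13 mm farther back than shut.
Start: joints at [1.084, 0.091, 1.231, -0, 1.82, -0.057], TCP at [0.25, 0.545, 0.304] pointing down, gripper open.
Joint ranges: [-2.87, 2.87], [-0.86, 2.18], [0.17, 2.46], [-1.51, 4.65], [0.06, 2.69], [-2.65, 2.65]. Speed limits (rad/s): [2.57, 2.57, 3.01, 3.14, 3.14, 3.14].

INTERFACE

Orientations are given as a 3x3 rotation matrix whose columns are the frame's x, y, z axes.
In Python, from workcell import manip gives the robot as it stands.
- The arm moves only by the tool step_arm, never from a script. Its argument "moves" is a list of rows, each a list of 2 entries, a list of its own where there are three numbers: the shift along the tool's x, y, z in units of 40 mm (1.0 is 40 mm), then the turn about the tool's z in units of 8 degrees (1.0 is 8 degrees). In form: [[[dx, dy, dz], roll], ...]. A call has exactly 10 rows; each row shifts and turns the commanded pose from where the row before left it, along the tool's axes as they then stand; what a row does not reach is not made up. A row lasts 1/10 s, in which the tool goes at most 50 mm and 8.59 degrees, less where a joint would pass 70% of its speed; a pose out of reach is approached as far as the arm can. A call is refused whole if a number of a shift passes 1 or a number of a turn 1, either way. A call with a gripper value outside its range is refused whole. "fingers" is the finger opening in mm, from 0 to 85.4, set as the call begins (left out, the last holds). The fingers move at their own pace and stop on an object; "force" is the grip in N (left out, the last holds). Time passes only in rows, so rows that do not move let the fingers close, or fill a call up. It gives the time, the measured TCP pose, the force, the opening and the grip force at its end, in the units of the state.
- manip.state(): the state, without advancing time (a new reading comes with each control period).
- manip.capture(name): name is "side" or "top"; returns a dict with "pixels" (420x560x3 uint8, red, green, blue), "fov_y" (degrees; the focal length in pixels is half the picture's height over the tangent of half this angle, whatever the lens; pixels are square), "cx", "cy" (the principal point, pixels), "cam_to_world" (4x4, takes a point from camera to world coordinates). Camera axes: x right, y down, z forward; pixel columns grow to the right and rows downward; lengths in m; the calibration is good to about 2 mm. A picture is of the moment at which its call begins. There is no depth.
- manip.hand_in(): hands the job in; it is judged then, once.
The state is a dict: "clock": time; "q": joint angles; "dq": joint speeds; "joint_efforts": joint torques, N m; "eef_pos": TCP position; "ee_rot": TCP orientation; "ft_force": force on the tool from outside, world axes, zero at the start; "wrist_torque": the same for the moment, N m; "gripper_width": finger opening in m; "finger_force": force on a finger pad.
Only numpy, scipy, OpenCV 4.12 (cv2) and the standard library are available. Lean on these libraries where they do the work, as an engineer would, in place of code of your own. Each camera call takes 0.05 s, during which the arm holds its last target. There are 200 camera calls.

TASK

Lay the green crowned stud squarely on the pale pine offcut, flush with its sides, and let go of it. Then take the angle gauge by its black grip, stand it upright on the stud's high ridge with the dial across the ridge, and rock it over until its swinging pointer settles on the red mark. Finish while still holding it there, gripped and resting on the ridge without leaning hard on it, and leave the other studio things where they are.

Things in the scene. Friction and masses are not known exactly. Their poses are not given: they have to be found in the camera images.
- rest: Fixed plywood board 140 x 150 x 8 mm with a pale pine joist offcut screwed on its middle: the offcut is 56 mm along x, 66 mm along y, its flat top 48 mm above the table. Origin: centre of the board's underside; z up.
- rest_top (a point): Centre of the pine offcut's flat top; axes as rest.
- stud: Loose green-painted wooden stud, about 0.16 kg, 56 mm along x, 66 mm along y like the offcut. Flat underside, block 30 mm high; on top a high round ridge of radius 16 mm along x at y = +5 mm, its axis 30 mm above the underside, and a low bump along x, crest 34 mm up, at y = -22 mm. Origin: centre of the underside; z up. May be laid on either way round; grip it across its 56 mm.
- stud_ridge (a point): Middle of the crest of the stud's high ridge, 46 mm above its underside; axes as stud.
- gauge: Loose angle gauge, about 0.27 kg, standing on the table. Flat foot 30 mm along x, 90 mm along y, 12 mm high; on it a blue dial disc 96 mm across, 10 mm thick, axis along x and 64 mm up; dial face, pointer and mark on the +x side. Origin: centre of the flat underside; z up. Leaning its top to its own +y, by the mark's angle, brings the red mark under the plumb pointer.
- pointer (a joint): Angle (rad) of the black weighted pointer on the dial, turning freely on the dial's axis; 0 points straight to the foot, positive towards the gauge's +y. It always hangs plumb, swings a little (about 3 Hz) when the gauge moves and settles in 1 to 2 s.
- mark (a joint): Angle (rad) of the red mark, 8 mm wide, at the dial's lower rim, same zero and sense as joint pointer, between 0.20 and 0.40; stiff, it stays where it is set. The pointer is on the mark when both angles are equal.
- pointer_tip (a point): Tip of the black pointer, 40 mm from the dial's axis, 8 mm in front of the gauge's middle plane; its z axis runs from tip to dial axis.
- mark_tip (a point): Inner end of the red mark, 40 mm from the dial's axis; its z axis runs from it to the dial axis.
- red_jar: Bystander: paint jar with red lid, 48 mm across, 50 mm high. Origin: centre of the underside.
- yellow_jar: Bystander: paint jar with yellow lid, 48 mm across, 50 mm high. Origin: centre of the underside.
- spare: Bystander: flat spare piece of pale wood, 45 x 100 x 20 mm. Origin: centre of the underside.
- vase: Bystander: turquoise ceramic vase, 80 mm across, 90 mm high. Origin: centre of the underside.
- medium: Bystander: amber glass bottle, 52 mm across, 130 mm high. Origin: centre of the underside.
- brush_cup: Bystander: black cup with brushes, 68 mm across, 175 mm high with the brushes. Origin: centre of the underside.
- knife: Bystander: palette knife, 200 mm long, lying flat at the side.
- gauge_grip (a point): Middle of the gauge's square black grip, 22 x 22 mm, from 110 to 154 mm above the gauge's underside (this point: 132 mm); the fingers may close along the gauge's x or y.
There are look-alikes about, which are no part of the job. There is more than one size of the stud; the job needs the middle-sized.

How it is judged:
By the outcome, as a careful person would: the job done as asked, in the order asked, and still so for the second after the job is handed in, while the arm keeps its last pose, push and grip.
It also fails if it takes over 58 s, if anything falls off the work surface, if the arm or the gripper's body presses on something with over 40 N, if the wrist force passes 120 N, or if a joint passes its speed limit or range.

## Working session

There is one attempt and no reset: what is moved stays moved. The work goes in short steps, Python scripts to look and compute and a tool call to move; the robot and the scene stay as the last step left them, time stands still between calls to the robot, and variables do not carry over. Pictures are saved under pics/ and viewed, at most 10 in all, crops included, and the job is handed in when it is done.

Besides the shell and the picture viewer there is one more tool, called after "Request:" as name([rows], argument=value, ...), one row to a line, values as JSON. step_arm: Moves the arm, as the interface text tells. Its arguments: {"type":"object","properties":{"moves":{"type":"array"},"fingers":{"type":"number"},"force":{"type":"number"}},"required":["moves"]}

```bash
mkdir -p pics; ls; cat > h.py <<'E'
import numpy as np, cv2, json
from workcell import manip
def cap(n,f=None):
    c=manip.capture(n); 
    if f: cv2.imwrite('pics/'+f,c['pixels'][...,::-1])
    return c
def ray(c,u,v):
    f=210/np.tan(np.radians(c['fov_y'])/2)
    T=np.array(c['cam_to_world']); d=T[:3,:3]@np.array([(u-c['cx'])/f,(v-c['cy'])/f,1]); return T[:3,3],d
def onz(c,u,v,z):
    o,d=ray(c,u,v); return o+d*(z-o[2])/d[2]
def proj(c,p):
    f=210/np.tan(np.radians(c['fov_y'])/2)
    T=np.array(c['cam_to_world']); q=T[:3,:3].T@(np.array(p)-T[:3,3]); return f*q[0]/q[2]+c['cx'],f*q[1]/q[2]+c['cy']
E
python3 - <<'E'
from h import *
for n in('top','side'):
    c=cap(n,n+'0.png'); print(n,c['fov_y'],c['cx'],c['cy'],np.round(c['cam_to_world'],3).tolist(),{k:v for k,v in c.items() if k not in('pixels','cam_to_world')})
s=manip.state();print(s)
E
```

```text
pics
top 43.294917881816346 283.3137631362097 204.5628889735256 [[-0.023, -0.994, 0.111, 0.355], [-1.0, 0.022, -0.007, 0.008], [0.005, -0.111, -0.994, 1.573], [0.0, 0.0, 0.0, 1.0]] {'fov_y': 43.294917881816346, 'cx': 283.3137631362097, 'cy': 204.5628889735256}
side 47.20713258038627 278.0339374749276 210.04776065206434 [[0.97, -0.196, 0.147, 0.322], [-0.244, -0.739, 0.628, -0.918], [-0.014, -0.645, -0.764, 1.251], [0.0, 0.0, 0.0, 1.0]] {'fov_y': 47.20713258038627, 'cx': 278.0339374749276, 'cy': 210.04776065206434}
{'clock': 0.1, 'q': array([ 1.08430107e+00,  9.18137753e-02,  1.23174063e+00, -1.00405043e-05,
        1.81982786e+00, -5.67070307e-02]), 'dq': array([-1.19197456e-03, -3.19927790e-03, -2.71147474e-03,  1.09110426e-03,
        8.07581023e-04,  6.30652238e-06]), 'joint_efforts': array([ 2.08108599e-03, -4.60213709e+01, -4.19218612e+01, -1.46843263e-04,
        1.05888129e-02, -6.09075551e-05]), 'eef_pos': array([0.24995728, 0.54532006, 0.30285978]), 'ee_rot': array([[-9.09052947e-01,  4.16679798e-01, -8.28094714e-04],
       [ 4.16680610e-01,  9.09051567e-01, -1.58652129e-03],
       [ 9.17094254e-05, -1.78728287e-03, -9.99998399e-01]]), 'ft_force': array([ 1.12986008, -0.74215244, -0.05354278]), 'wrist_torque': array([-0.01512419,  0.01608168, -0.0223941 ]), 'finger_force': 0.0, 'gripper_width': 0.08550300471410822}
```

View pics/top0.png

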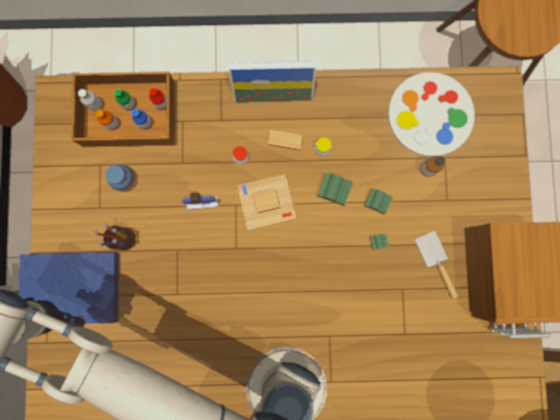

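View pics/side0.png

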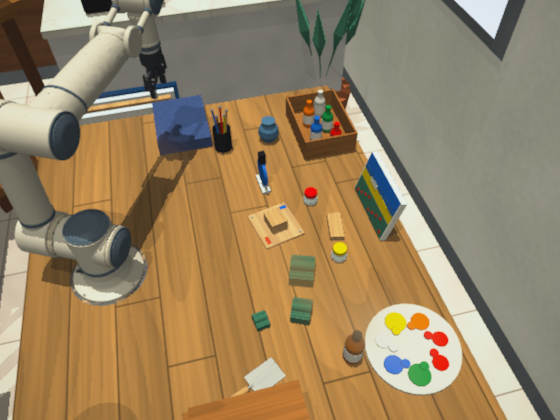

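Green candidates in the top view: large at (335,188), medium at (378,201) and small at (379,241). By rank the middle one is (378,201). I'll measure all three and confirm it in a crop.

```bash
cat > m.py <<'E'
from h import *
def green(c):
    hsv=cv2.cvtColor(c['pixels'],cv2.COLOR_RGB2HSV)
    m=cv2.inRange(hsv,(60,70,25),(95,255,200))
    m=cv2.morphologyEx(m,cv2.MORPH_CLOSE,np.ones((5,5)))
    out=[]
    for k in cv2.findContours(m,cv2.RETR_EXTERNAL,cv2.CHAIN_APPROX_NONE)[0]:
        if cv2.contourArea(k)>60: out.append(k[:,0,:].astype(float))
    return out
E
python3 - <<'E'
from m import *
t=cap('top');s=cap('side')
for c,n in((t,'top'),(s,'side')):
    for k in green(c):
        w=np.array([onz(c,u,v,.03)[:2] for u,v in k],np.float32)*1000
        r=cv2.minAreaRect(w)
        if .2e3<r[0][0]<.9e3 and abs(r[0][1])<450: print(n,k.mean(0).round(1),np.round(r[0],1),np.round(r[1],1),round(r[2],1))
crops=[]
for c,(x,y,w,h) in((t,(180,130,220,130)),(s,(230,140,130,200))):
    p=c['pixels'][y:y+h,x:x+w,::-1]; crops.append(p)
a=cv2.resize(crops[0],None,fx=3.6,fy=3.6,interpolation=cv2.INTER_CUBIC)
cv2.imwrite('pics/ct.png',a)
b=cv2.resize(crops[1],None,fx=3,fy=3,interpolation=cv2.INTER_CUBIC)
cv2.imwrite('pics/cs.png',b)
E
```

```text
side [260.5 320.2] [ 412.3 -291.7] [38.5 50.8] 7.5
side [298.4 311.9] [ 528.2 -290.8] [72.5 51.1] 66.3
side [370.4 206.5] [858.7  28.8] [ 43.  267.2] 0.1
```

View pics/ct.png

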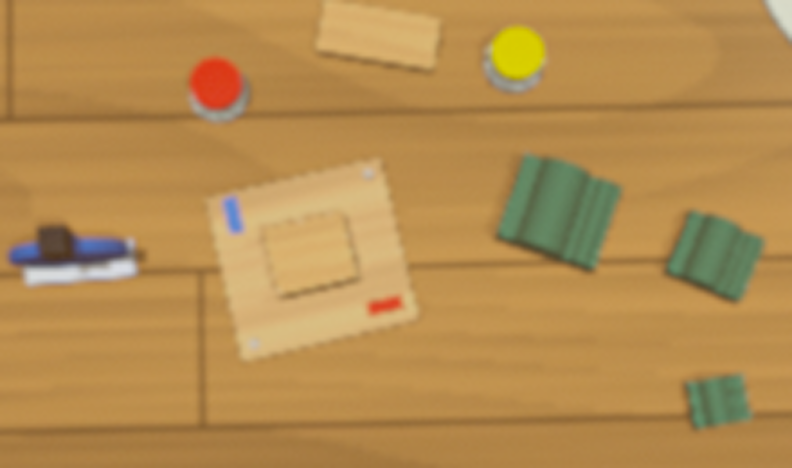

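View pics/cs.png

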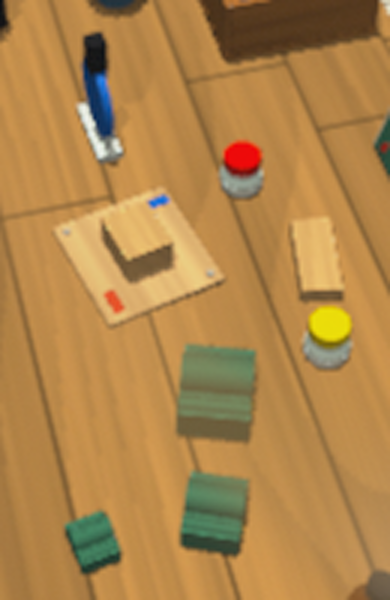

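The crop shows three same-shaped green studs. The one at crop (715,256), top px (378,201), is the middle size, with its low bump on the image right (world -y). The board is centred near top px (267,201), and the gauge stands near (201,200). Next I'll measure all of these.

```bash
python3 - <<'E'
from m import *
t=cap('top');s=cap('side')
def ct(x,y): return (180+(x+.5)/3.6-.5,130+(y+.5)/3.6-.5)
def cs(x,y): return (230+(x+.5)/3-.5,140+(y+.5)/3-.5)
def corners(c,pts,z):
    g=cv2.cvtColor(c['pixels'],cv2.COLOR_RGB2GRAY)
    p=np.array(pts,np.float32).reshape(-1,1,2); q=cv2.cornerSubPix(g,p.copy(),(3,3),(-1,-1),(3,40,.01))
    return [np.array([onz(c,*x[0],z)*1000 for x in a])[:,:2] for a in (p,q)]
for nm,c,pts,z in (('board t',t,[ct(*a) for a in((208,197),(380,158),(417,318),(242,358))],.008),
  ('off t',t,[ct(*a) for a in((262,226),(345,210),(358,278),(283,297))],.048),
  ('board s',s,[cs(*a) for a in((53,231),(162,189),(224,279),(111,325))],.008),
  ('off s',s,[cs(*a) for a in((103,226),(141,204),(172,242),(132,257))],.048)):
    for w in corners(c,pts,z):
        e=np.roll(w,-1,0)-w
        print(nm,w.mean(0).round(1),'len',np.linalg.norm(e,axis=1).round(1),'ang',np.degrees(np.arctan2(e[:,1],e[:,0])).round(1))
# studs
for nm,c,roi in(('t',t,(300,160,100,100)),('s',s,(240,240,90,100))):
    x,y,w,h=roi; p=c['pixels'][y:y+h,x:x+w].astype(np.float32); 
    m=cv2.resize(p[...,1]-p[...,0],None,fx=4,fy=4,interpolation=cv2.INTER_CUBIC)
    m=(m>8).astype(np.uint8)
    for k in cv2.findContours(m,cv2.RETR_EXTERNAL,cv2.CHAIN_APPROX_NONE)[0]:
        if cv2.contourArea(k)<500: continue
        k=(k[:,0]+.5)/4-.5+[x,y]
        for z in(0,.03):
            W=np.array([onz(c,*a,z)[:2] for a in k],np.float32)*1000
            r=cv2.minAreaRect(W); print(nm,z,k.mean(0).round(1),np.round(r[0],1),np.round(r[1],1),round(r[2],1))
# gauge
for nm,c,roi in(('t',t,(175,180,50,40)),('s',s,(245,140,35,60))):
    x,y,w,h=roi; p=c['pixels'][y:y+h,x:x+w].astype(int); R,G,B=p[...,0],p[...,1],p[...,2]
    for cn,m in(('dark',(p.max(2)<75)),('blue',(B>R+40)),('white',(p.min(2)>150)&(B>R-25))):
        n,l,st,ce=cv2.connectedComponentsWithStats(m.astype(np.uint8))
        for i in range(1,n):
            if st[i,4]>6:
                yy,xx=np.where(l==i); pts=np.c_[xx,yy]+[x,y]; ev,V=np.linalg.eigh(np.cov(pts.T))
                print(nm,cn,st[i],(ce[i]+[x,y]).round(1),'dir',V[:,1].round(3),[onz(c,*(ce[i]+[x,y]),z)[:2].round(3).tolist() for z in(.006,.012,.064,.132,.154)])
E
```

```text
board t [541.8  46.7] len [146.5 137.1 147.8 136.9] ang [ -78.3 -168.5  101.6   11. ]
board t [541.9  46.9] len [144.3 133.8 149.2 137.4] ang [ -78.5 -167.3  102.8   10.7]
off t [540.8  45.4] len [68.3 56.3 62.2 60.1] ang [ -80.2 -170.5  103.    15.4]
off t [540.5  45.9] len [67.5 55.3 71.5 59.7] ang [ -81.2 -165.6  102.5   10.3]
board s [537.9  44.7] len [136.4 146.  135.6 145.6] ang [  12.3  -77.2 -167.9  103.1]
board s [537.7  46.5] len [134.5 144.3 134.1 146.6] ang [  10.9  -77.7 -168.1  102.5]
off s [538.   43.9] len [51.4 63.4 47.2 53.5] ang [  22.7  -72.4 -169.1  112.1]
off s [539.4  43.5] len [56.6 62.2 46.7 53.5] ang [  19.9  -78.  -170.1  112.1]
t 0 [379.1 241. ] [ 416.  -285.9] [36.5 46.5] 8.6
t 0.03 [379.1 241. ] [ 414.9 -280.3] [35.8 45.7] 8.6
t 0 [378.2 200.5] [ 537.9 -289. ] [65.7 59.1] 65.1
t 0.03 [378.2 200.5] [ 534.4 -283.4] [64.5 58. ] 65.1
t 0 [334.9 188.2] [ 578.7 -160.7] [84.7 77.2] 69.4
t 0.03 [334.9 188.2] [ 574.5 -157.5] [83.1 75.7] 69.4
s 0 [260.5 320.1] [ 415.1 -276. ] [42.7 54.7] 8.5
s 0.03 [260.5 320.1] [ 412.9 -291.4] [41.7 53.4] 8.5
s 0 [300.9 310.4] [ 
[... 701 characters left out ...]
.517, 0.217]]
s dark [17  0 13  3 32] [268.1 140.8] dir [-1.    -0.015] [[0.61, 0.453], [0.609, 0.447], [0.597, 0.39], [0.581, 0.315], [0.576, 0.29]]
s dark [13 11  7 15 84] [261.1 157.7] dir [-0.029  1.   ] [[0.563, 0.369], [0.562, 0.363], [0.552, 0.309], [0.539, 0.239], [0.535, 0.216]]
s blue [ 13  21   9  24 130] [262.6 172.9] dir [0.224 0.975] [[0.551, 0.29], [0.55, 0.284], [0.54, 0.234], [0.528, 0.168], [0.524, 0.146]]
s white [11 34 10 19 66] [260.4 183.5] dir [0.371 0.929] [[0.531, 0.241], [0.53, 0.235], [0.522, 0.187], [0.51, 0.123], [0.506, 0.103]]
s white [22 46  4  5 11] [268.1 188.5] dir [0.447 0.894] [[0.552, 0.21], [0.551, 0.205], [0.542, 0.158], [0.529, 0.096], [0.525, 0.076]]
```

Request:
step_arm([
  [[-0.75,-0.79,0],0],
  [[-0.76,-0.8,0],0],
  [[-0.75,-0.79,0],0],
  [[-0.76,-0.8,0],0],
  [[-0.75,-0.79,0],0],
  [[-0.76,-0.8,0],0],
  [[-0.75,-0.79,0],0],
  [[-0.76,-0.8,0],0],
  [[-0.75,-0.79,0],0],
  [[-0.76,-0.79,0],0],
], fingers=85, force=40)

```text
clock: 1.3
eef_pos: [0.3923, 0.1292, 0.3041]
ee_rot: [[-0.909, 0.416, 0.001], [0.416, 0.909, 0.0], [-0.001, 0.001, -1.0]]
ft_force: [0.6, 0.8, 0.2]
gripper_width: 0.0849
finger_force: 0.0
```

Request:
step_arm([
  [[-0.75,-0.79,0],0],
  [[-0.76,-0.8,0],0],
  [[-0.75,-0.79,0],0],
  [[-0.76,-0.8,0],0],
  [[-0.75,-0.79,0],0],
  [[-0.76,-0.8,0],0],
  [[-0.75,-0.79,0],0],
  [[-0.76,-0.8,0],0],
  [[-0.75,-0.79,0],0],
  [[-0.76,-0.79,0],0],
])

```text
clock: 2.3
eef_pos: [0.5347, -0.2855, 0.3038]
ee_rot: [[-0.909, 0.417, 0.0], [0.417, 0.909, 0.0], [-0.0, 0.0, -1.0]]
ft_force: [0.8, -0.1, 0.4]
gripper_width: 0.0851
finger_force: 0.0
```

Request:
step_arm([
  [[0,0,0.3],1],
  [[0,0,0.3],1],
  [[0,0,0.3],1],
  [[0,0,0.3],1],
  [[0,0,0.3],1],
  [[0,0,0.3],1],
  [[0,0,0.3],1],
  [[0,0,0.3],1],
  [[0,0,0.3],1],
  [[0,0,0.3],1],
])

```text
clock: 3.3
eef_pos: [0.5343, -0.2836, 0.1833]
ee_rot: [[0.258, 0.966, -0.0], [0.966, -0.258, 0.0], [0.0, -0.0, -1.0]]
ft_force: [0.3, -1.0, 0.3]
gripper_width: 0.0845
finger_force: 0.0
```

Request:
step_arm([
  [[0,0,0],0.65],
  [[0,0,0],0.65],
  [[0,0,0.5],0],
  [[0,0,0.5],0],
  [[0,0,0.5],0],
  [[0,0,0.5],0],
  [[0,0,0.3],0],
  [[0,0,0.2],0],
  [[0,0,0.08],0],
  [[0,0,0],0],
])

```text
clock: 4.3
eef_pos: [0.5345, -0.2837, 0.0808]
ee_rot: [[0.423, 0.906, 0.0], [0.906, -0.423, -0.0], [-0.0, 0.0, -1.0]]
ft_force: [-0.0, -0.6, 1.2]
gripper_width: 0.0846
finger_force: 0.0
```

Request:
step_arm([
  [[0,0,0],0],
  [[0,0,0],0],
  [[0,0,0],0],
  [[0,0,0],0],
  [[0,0,0],0],
  [[0,0,0],0],
  [[0,0,0],0],
  [[0,0,0],0],
  [[0,0,0],0],
  [[0,0,0],0],
], fingers=40, force=50)

```text
clock: 5.3
eef_pos: [0.5349, -0.284, 0.082]
ee_rot: [[0.423, 0.906, 0.002], [0.906, -0.423, -0.001], [-0.0, 0.002, -1.0]]
ft_force: [0.0, -1.2, 6.0]
gripper_width: 0.0556
finger_force: 54.7
```

Request:
step_arm([
  [[0,0,-0.1],0],
  [[0,0,-0.3],0],
  [[0,0,-0.4],0],
  [[0,0,-0.4],0],
  [[0,0,-0.4],0],
  [[0,0,-0.4],0],
  [[0,0,-0.4],0],
  [[0,0,-0.4],0],
  [[0,0,-0.2],0],
  [[0,0,0],0],
])

```text
clock: 6.3
eef_pos: [0.5349, -0.284, 0.2027]
ee_rot: [[0.423, 0.906, 0.003], [0.906, -0.423, -0.002], [-0.0, 0.003, -1.0]]
ft_force: [0.5, 0.5, -1.2]
gripper_width: 0.055
finger_force: 54.1
```

Request:
step_arm([
  [[0.3,-0.14,0],0],
  [[0.6,-0.27,0],0],
  [[0.85,-0.38,0],0],
  [[0.95,-0.42,0],0],
  [[0.95,-0.42,0],0],
  [[0.95,-0.42,0],0],
  [[0.95,-0.42,0],0],
  [[0.85,-0.38,0],0],
  [[0.73,-0.32,0],0],
  [[0.4,-0.18,0],0],
])

```text
clock: 7.3
eef_pos: [0.5392, 0.0493, 0.1992]
ee_rot: [[0.42, 0.907, -0.003], [0.907, -0.42, 0.001], [-0.0, -0.003, -1.0]]
ft_force: [0.0, -0.7, -1.0]
gripper_width: 0.0549
finger_force: 54.1
```

Request:
step_arm([
  [[0,0,0],-0.6],
  [[0,0,0],-0.8],
  [[0,0,0],-0.8],
  [[0,0,0],-0.8],
  [[0,0,0],-0.8],
  [[0,0,0],-0.6],
  [[0,0,0],-0.2],
  [[0,0,0],0],
  [[0,0,0],0],
  [[0,0,0],0],
])

```text
clock: 8.3
eef_pos: [0.5403, 0.0461, 0.2004]
ee_rot: [[-0.203, 0.979, -0.0], [0.979, 0.203, 0.0], [0.0, -0.0, -1.0]]
ft_force: [-0.5, -0.3, -0.9]
gripper_width: 0.0556
finger_force: 54.0
```

```bash
cat > st.py <<'E'
from m import *
def stud(c,roi,z):
    x,y,w,h=roi; p=c['pixels'][y:y+h,x:x+w].astype(np.float32)
    m=(cv2.resize(p[...,1]-p[...,0],None,fx=4,fy=4,interpolation=cv2.INTER_CUBIC)>8).astype(np.uint8)
    for k in cv2.findContours(m,cv2.RETR_EXTERNAL,cv2.CHAIN_APPROX_NONE)[0]:
        if cv2.contourArea(k)<300: continue
        k=(k[:,0]+.5)/4-.5+[x,y]
        W=np.array([onz(c,*a,z)[:2] for a in k],np.float32)*1000
        r=cv2.minAreaRect(W); print(z,k.mean(0).round(1),k.min(0),k.max(0),np.round(r[0],1),np.round(r[1],1),round(r[2],1))
E
python3 - <<'E'
from st import *
t=cap('top');s=cap('side'); 
print(manip.state()['eef_pos'])
stud(t,(225,160,90,80),.15);stud(s,(230,180,90,80),.15)
a=cv2.resize(t['pixels'][160:240,225:315,::-1],None,fx=4,fy=4,interpolation=cv2.INTER_CUBIC)
b=cv2.resize(s['pixels'][180:260,230:320,::-1],None,fx=4,fy=4,interpolation=cv2.INTER_CUBIC)
cv2.imwrite('pics/hold.png',np.hstack([a,b]))
E
```

```text
[0.54037366 0.04599826 0.20061621]
0.15 [302.3 257.6] [290.875 254.875] [314.375 259.375] [ 558.1 -196.2] [15.1 65. ] 75.3
0.15 [309.7 199.8] [303.625 196.625] [316.125 202.125] [637.4   2.1] [20.6 38.5] 68.6
0.15 [276.5 199.1] [266.625 187.125] [286.375 211.375] [539.2  31.9] [93.  60.3] 88.4
```

View pics/hold.png

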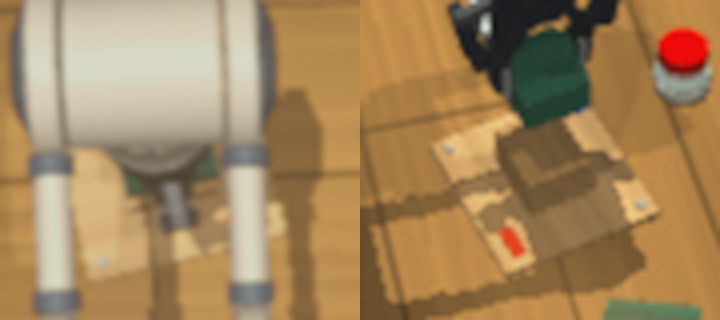

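Pictures: the arm hides the stud from the top camera. The side view shows it held level above the offcut, with its front bottom edge near side px (270,211)–(286,207). I'll measure its offset along the pads from that edge.

```bash
python3 - <<'E'
from st import *
s=cap('side'); x,y,w,h=230,180,90,80
p=s['pixels'][y:y+h,x:x+w].astype(np.float32)
m=(cv2.resize(p[...,1]-p[...,0],None,fx=4,fy=4,interpolation=cv2.INTER_CUBIC)>8).astype(np.uint8)
k=max(cv2.findContours(m,cv2.RETR_EXTERNAL,cv2.CHAIN_APPROX_NONE)[0],key=cv2.contourArea)
hull=cv2.approxPolyDP(cv2.convexHull(k),3,True)[:,0]
hull=(hull+.5)/4-.5+[x,y]
tcp=manip.state()['eef_pos'][:2]; a=np.radians(11.7); ex=np.array([np.cos(a),np.sin(a)]); ey=np.array([-ex[1],ex[0]])
for q in hull:
    P=onz(s,*q,.1186)[:2]-tcp; Q=onz(s,*q,.1486)[:2]-tcp
    print(q.round(1),'z0: x,y',(1000*P@ex).round(1),(1000*P@ey).round(1),' z30',(1000*Q@ex).round(1),(1000*Q@ey).round(1))
# lower edge fit
kk=(k[:,0]+.5)/4-.5+[x,y]
W=np.array([[ (onz(s,*q,.1186)[:2]-tcp)@ex,(onz(s,*q,.1186)[:2]-tcp)@ey] for q in kk])*1000
sel=W[(abs(W[:,0]+2.6)<18)]; 
for b in range(-18,18,6):
    r=sel[(sel[:,0]+2.6>=b)&(sel[:,0]+2.6<b+6)]; print(b,r[:,1].min().round(1))
E
```

```text
[282.1 187.4] z0: x,y 46.2 46.9  z30 34.1 21.8
[286.4 199.6] z0: x,y 35.0 -6.1  z30 23.2 -29.8
[286.4 205.6] z0: x,y 23.9 -28.4  z30 12.4 -51.5
[271.4 211.4] z0: x,y -27.8 -28.6  z30 -37.9 -51.7
[267.4 204.4] z0: x,y -26.8 2.7  z30 -36.9 -21.2
[266.9 194.4] z0: x,y -10.4 41.4  z30 -21.0 16.4
[271.1 188.6] z0: x,y 12.2 57.7  z30 1.1 32.4
[277.4 187.1] z0: x,y 33.0 54.7  z30 21.3 29.4
-18 -29.8
-12 -29.2
-6 -30.3
0 -30.5
6 -30.2
12 -31.3
```

Request:
step_arm([
  [[-0.03,0.015,0.1],0],
  [[0,0,0.25],0],
  [[0,0,0.3],0],
  [[0,0,0.3],0],
  [[0,0,0.3],0],
  [[0,0,0.25],0],
  [[0,0,0.15],0],
  [[0,0,0.08],0],
  [[0,0,0.02],0],
  [[0,0,0],0],
])

```text
clock: 9.45
eef_pos: [0.5414, 0.0449, 0.131]
ee_rot: [[-0.204, 0.979, 0.001], [0.979, 0.204, -0.0], [-0.0, 0.001, -1.0]]
ft_force: [-0.5, 0.0, -1.8]
gripper_width: 0.0554
finger_force: 54.0
```

Request:
step_arm([
  [[0,0,0.02],0],
  [[0,0,0.02],0],
  [[0,0,0],0],
  [[0,0,0],0],
  [[0,0,0],0],
  [[0,0,0],0],
  [[0,0,-0.3],0],
  [[0,0,-0.6],0],
  [[0,0,-0.8],0],
  [[0,0,-0.8],0],
], fingers=80)

```text
clock: 10.45
eef_pos: [0.541, 0.0449, 0.2309]
ee_rot: [[-0.204, 0.979, 0.0], [0.979, 0.204, 0.0], [0.0, 0.0, -1.0]]
ft_force: [0.1, 0.4, -0.0]
gripper_width: 0.0803
finger_force: 0.0
```

Request:
step_arm([
  [[0.5,0,-0.5],0],
  [[0.8,0,-0.8],0],
  [[0.9,0,-0.6],0],
  [[0.95,0,0],0],
  [[0.95,0,0],0],
  [[0.95,0,0],0],
  [[0.8,0,0],0],
  [[0.6,0,0],0],
  [[0.3,0,0],0],
  [[0,0,0],0],
], fingers=60)

```text
clock: 11.45
eef_pos: [0.4857, 0.3102, 0.3055]
ee_rot: [[-0.206, 0.979, 0.0], [0.979, 0.206, 0.0], [0.0, 0.0, -1.0]]
ft_force: [-0.0, 0.3, -0.8]
gripper_width: 0.06
finger_force: 0.0
```

```bash
python3 - <<'E'
from st import *
t=cap('top');s=cap('side'); cap('top','dummy.png')
stud(t,(235,170,70,60),.078);stud(s,(250,190,60,60),.078);stud(s,(250,190,60,60),.048)
a=cv2.resize(t['pixels'][170:235,225:310,::-1],None,fx=4.5,fy=4.5,interpolation=cv2.INTER_CUBIC)
b=cv2.resize(s['pixels'][185:250,240:325,::-1],None,fx=4.5,fy=4.5,interpolation=cv2.INTER_CUBIC)
cv2.imwrite('pics/placed.png',np.hstack([a,b]))
E
```

```text
0.078 [266.7 198.7] [254.125 187.625] [279.125 210.125] [541.4  43.6] [56.6 63.5] 12.0
0.078 [244.3 189.4] [242.375 185.125] [246.375 193.625] [568.6 107.1] [25.   7.9] 12.2
0.078 [275.7 213.2] [263.625 201.625] [287.125 224.875] [542.   35.9] [73.1 84.7] 10.0
0.048 [275.7 213.2] [263.625 201.625] [287.125 224.875] [547.7  60.3] [74.9 86.8] 10.0
```

View pics/placed.png

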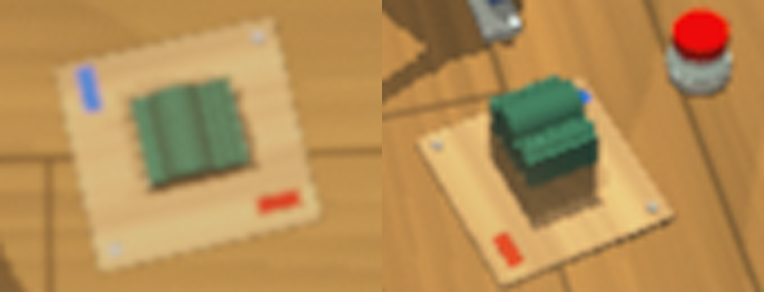

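Pictures: the stud sits square on the offcut (top px ~(267,199), yaw 12.0°). I'll check flushness in ey with edge profiles.

```bash
python3 - <<'E'
from st import *
t=cap('top');s=cap('side')
a=np.radians(11.9); ex=np.array([np.cos(a),np.sin(a)]); ey=np.array([-ex[1],ex[0]]); C=np.array([.541,.046])
def prof(c,z,axis,rng,half,chan):
    im=c['pixels'].astype(np.float32); im=chan(im).astype(np.float32)
    u,w=(ey,ex) if axis=='y' else (ex,ey)
    S=np.arange(rng[0],rng[1],.5); H=np.linspace(half[0],half[1],15)
    P=np.array([[proj(c,[*(C+u*q/1000+w*h/1000),z]) for q in S] for h in H],np.float32)
    return S,cv2.remap(im,P[...,0],P[...,1],cv2.INTER_CUBIC).mean(0)
gr=lambda im:im[...,1]-im[...,0]; br=lambda im:im.sum(2)/3
def edges(S,p,n=1):
    g=np.gradient(cv2.GaussianBlur(p[None],(9,1),1.5)[0]); i=np.argsort(-abs(g))
    out=[]
    for j in i:
        if all(abs(S[j]-o[0])>4 for o in out): out.append((float(S[j]),float(g[j].round(1))))
        if len(out)==n: break
    return out
for ax in 'yx':
    h=28 if ax=='x' else 33
    print(ax,'top stud lo/hi',[edges(*prof(t,.078,ax,r,(-18,18),gr),2) for r in((-50,-20),(20,50))])
    B=75 if ax=='y' else 70
    print(ax,'top board lo/hi',[edges(*prof(t,.008,ax,r,(-50,50),br),2) for r in((-B-12,-B+12),(B-12,B+12))])
    print(ax,'side board lo/hi',[edges(*prof(s,.008,ax,r,(-50,50),br),2) for r in((-B-12,-B+12),(B-12,B+12))])
print('side stud lower front (z.048)',edges(*prof(s,.048,'y',(-50,-20),(-18,12),gr),2))
print('side offcut foot (z.008)',edges(*prof(s,.008,'y',(-50,-20),(-18,12),br),2))
print('side stud top front (z.078)',edges(*prof(s,.078,'y',(-50,-20),(-18,12),br),2))
print('side stud back (z.078)',edges(*prof(s,.078,'y',(20,50),(-18,12),gr),2))
E
```

```text
y top stud lo/hi [[(-34.5, 5.599999904632568), (-39.0, 0.8999999761581421)], [(29.5, -6.0), (34.0, -1.5)]]
y top board lo/hi [[(-73.0, 3.0999999046325684), (-77.5, 0.6000000238418579)], [(75.5, -3.0), (80.0, -0.800000011920929)]]
y side board lo/hi [[(-72.5, 6.699999809265137), (-79.0, -3.5)], [(84.5, 1.2000000476837158), (76.5, -1.2000000476837158)]]
x top stud lo/hi [[(-29.0, 4.300000190734863), (-24.5, 1.5)], [(27.5, -4.900000095367432), (32.0, -1.5)]]
x top board lo/hi [[(-68.5, 3.4000000953674316), (-64.0, 0.699999988079071)], [(69.5, -2.799999952316284), (65.0, -0.5)]]
x side board lo/hi [[(-71.0, 5.0), (-77.0, -1.600000023841858)], [(67.0, -3.700000047683716), (62.5, -0.4000000059604645)]]
side stud lower front (z.048) [(-32.0, 3.0), (-36.5, 0.8999999761581421)]
side offcut foot (z.008) [(-39.0, -5.300000190734863), (-29.0, -1.899999976158142)]
side stud top front (z.078) [(-35.0, 4.099999904632568), (-23.0, 1.399999976158142)]
side stud back (z.078) [(31.0, -8.100000381469727), (35.5, -3.299999952316284)]
```

Top and side disagree on ey, with the stud 1.5–3 mm off the board's middle. I'll square it flush by lightly squeezing stud and fixed offcut together across their 66 mm.

Request:
step_arm([
  [[-0.4,0,0],0],
  [[-0.8,0,0],0],
  [[-0.9,0,0],0.3],
  [[-0.85,0.03,0],0.5],
  [[-0.9,0.1,0],0.5],
  [[-0.9,0.16,0],0.5],
  [[-0.85,0.21,0],0.5],
  [[-0.6,0.2,0],0.5],
  [[-0.4,0.16,0],0.5],
  [[0,0,0.3],0.8],
], fingers=85.4, force=20)

```text
clock: 12.7
eef_pos: [0.5404, 0.0424, 0.2949]
ee_rot: [[0.366, 0.93, 0.003], [0.93, -0.366, -0.001], [0.0, 0.004, -1.0]]
ft_force: [-0.1, 0.0, 0.2]
gripper_width: 0.0853
finger_force: 0.0
```

Request:
step_arm([
  [[0,0,0.4],1],
  [[0,0,0.4],1],
  [[0,0,0.4],1],
  [[0,0,0.4],1],
  [[0,0,0.4],1],
  [[0,0,0.3],1],
  [[0,0,0],1],
  [[0,0,0],0],
  [[0,0,0],0],
  [[0,0,0],0],
])

```text
clock: 13.7
eef_pos: [0.5401, 0.0457, 0.2017]
ee_rot: [[0.974, 0.227, 0.001], [0.227, -0.974, -0.0], [0.001, 0.0, -1.0]]
ft_force: [-0.4, -0.4, 0.6]
gripper_width: 0.0855
finger_force: 0.0
```

Request:
step_arm([
  [[0.03,-0.02,0.2],0.16],
  [[0,0,0.4],0],
  [[0,0,0.4],0],
  [[0,0,0.4],0],
  [[0,0,0.4],0],
  [[0,0,0.3],0],
  [[0,0,0.15],0],
  [[0,0,0.04],0],
  [[0,0,0],0],
  [[0,0,0],0],
])

```text
clock: 14.7
eef_pos: [0.5414, 0.0474, 0.1104]
ee_rot: [[0.979, 0.203, 0.002], [0.203, -0.979, 0.0], [0.002, 0.0, -1.0]]
ft_force: [0.5, -0.5, 0.2]
gripper_width: 0.0857
finger_force: 0.0
```

Request:
step_arm([
  [[0,0,0],0],
  [[0,0,0],0],
  [[0,0,0],0],
  [[0,0,0],0],
  [[0,0,0],0],
  [[0,0,0],0],
  [[0,0,0],0],
  [[0,0,0],0],
  [[0,0,0],0],
  [[0,0,0],0],
], fingers=60, force=25)

```text
clock: 15.7
eef_pos: [0.5414, 0.0472, 0.1104]
ee_rot: [[0.979, 0.203, 0.002], [0.203, -0.979, -0.0], [0.002, 0.001, -1.0]]
ft_force: [-0.2, -0.9, 5.0]
gripper_width: 0.0659
finger_force: 30.1
```

Opening is 65.9 mm with negligible side force, so stud and offcut are flush. Now release, rise, and look closely at the gauge.

Request:
step_arm([
  [[0,0,0],0],
  [[0,0,0],0],
  [[0,0,0],0],
  [[0,0,0],0],
  [[0,0,-0.3],0],
  [[0,0,-0.7],0],
  [[0,0,-1],0],
  [[0,0,-1],0],
  [[0,0,-1],0],
  [[0,0,-0.9],0],
], fingers=85)

```text
clock: 16.7
eef_pos: [0.5407, 0.0474, 0.3089]
ee_rot: [[0.979, 0.203, 0.002], [0.203, -0.979, 0.0], [0.002, 0.0, -1.0]]
ft_force: [0.9, -0.4, -0.3]
gripper_width: 0.0855
finger_force: 0.0
```

```bash
python3 - <<'E'
from st import *
t=cap('top');s=cap('side')
a=cv2.resize(t['pixels'][180:220,175:225,::-1],None,fx=8,fy=8,interpolation=cv2.INTER_CUBIC)
b=cv2.resize(s['pixels'][140:200,240:290,::-1],None,fx=8,fy=8,interpolation=cv2.INTER_CUBIC)
o=np.zeros((480,800,3),np.uint8);o[:320,:400]=a;o[:,400:]=b;cv2.imwrite('pics/gauge.png',o)
E
```

View pics/gauge.png

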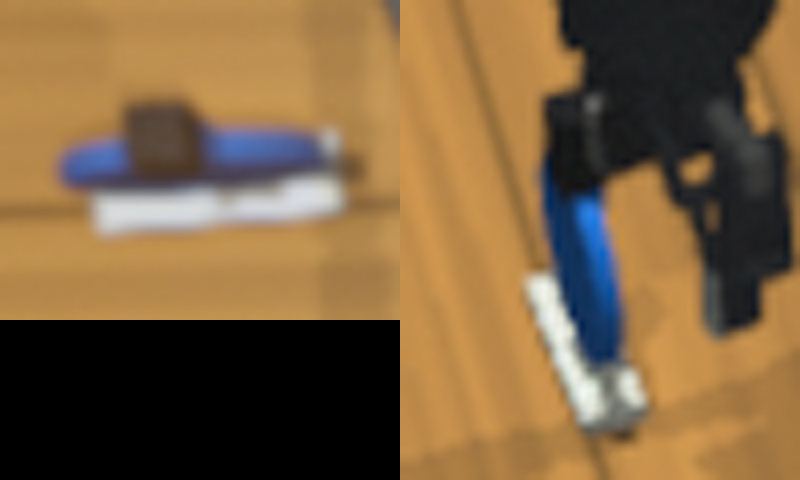

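Picture: black grip top at top px ~(194.8,196.2). The foot strip runs from (186.7,208.9) to (217.7,205.8). The dial face isn't clearly visible, so I'll lift the gauge and turn it to the side camera.

```bash
python3 - <<'E'
from st import *
t=cap('top');s=cap('side')
T=lambda x,y:(175+(x+.5)/8-.5,180+(y+.5)/8-.5)
S=lambda x,y:(240+(x-400+.5)/8-.5,140+(y+.5)/8-.5)
print('griptop',onz(t,*T(162,133),.154).round(4))
A=onz(t,*T(97,235),0);B=onz(t,*T(345,210),0);print('foot -x edge',A.round(4),B.round(4),np.linalg.norm(A-B),np.degrees(np.arctan2(*(B-A)[[1,0]])),((A+B)/2).round(4))
A=onz(t,*T(60,165),.064);B=onz(t,*T(335,150),.064);print('disc',((A+B)/2).round(4),np.linalg.norm(A-B),np.degrees(np.arctan2(*(B-A)[[1,0]])))
A=onz(s,*S(527,280),.012);B=onz(s,*S(583,420),.012);print('s foot',A.round(4),B.round(4),np.linalg.norm(A-B),np.degrees(np.arctan2(*(B-A)[[1,0]])))
for x,y,z in((545,95,.154),(577,190,.110)): print('s grip',onz(s,*S(x,y),z).round(4))
E
```

```text
griptop [0.5421 0.2357 0.154 ]
foot -x edge [0.5245 0.2849 0.    ] [0.5319 0.1923 0.    ] 0.09288706135481885 -85.47448488083813 [0.5282 0.2386 0.    ]
disc [0.5448 0.2375 0.064 ] 0.09868925553763225 -88.12216225762457
s foot [0.5229 0.2827 0.012 ] [0.5281 0.1932 0.012 ] 0.08964642406645867 -86.6174527574665
s grip [0.5302 0.2483 0.154 ]
s grip [0.5389 0.2342 0.11  ]
```

Request:
step_arm([
  [[0.1,-0.44,0],0],
  [[0.2,-0.9,0],0],
  [[0.21,-0.95,0],0],
  [[0.21,-0.95,0],0],
  [[0.2,-0.9,0],0],
  [[0.1,-0.5,0],-0.3],
  [[0,0,0],-1],
  [[0,0,0],-1],
  [[0,0,0],-1],
  [[0,0,0],-1],
], fingers=60)

```text
clock: 17.9
eef_pos: [0.5429, 0.2374, 0.3034]
ee_rot: [[0.689, 0.725, -0.003], [0.725, -0.689, -0.001], [-0.003, -0.002, -1.0]]
ft_force: [0.6, 0.2, -0.2]
gripper_width: 0.0603
finger_force: 0.0
```

Request:
step_arm([
  [[0,0,0.3],-1],
  [[0,0,0.3],-1],
  [[0,0,0.3],-1],
  [[0,0,0.3],-1],
  [[0,0,0.3],-1],
  [[0,0,0.3],-0.94],
  [[0,0,0],0],
  [[0,0,0],0],
  [[0,0,0],0],
  [[0,0,0],0],
])

```text
clock: 18.9
eef_pos: [0.5435, 0.2374, 0.2343]
ee_rot: [[-0.061, 0.998, 0.001], [0.998, 0.061, 0.0], [0.0, 0.001, -1.0]]
ft_force: [0.4, -0.2, 0.3]
gripper_width: 0.06
finger_force: 0.0
```

Request:
step_arm([
  [[0,0,0.3],0],
  [[0,0,0.35],0],
  [[0,0,0.3],0],
  [[0,0,0.17],0],
  [[0,0,0.06],0],
  [[0,0,0],0],
  [[0,0,0],0],
  [[0,0,0],0],
  [[0,0,0],0],
  [[0,0,0],0],
])

```text
clock: 19.9
eef_pos: [0.5434, 0.2374, 0.1867]
ee_rot: [[-0.063, 0.998, 0.001], [0.998, 0.063, 0.0], [0.0, 0.001, -1.0]]
ft_force: [0.1, -0.8, -0.7]
gripper_width: 0.0595
finger_force: 0.0
```

Request:
step_arm([
  [[0,0,0],0],
  [[0,0,0],0],
  [[0,0,0],0],
  [[0,0,0],0],
  [[0,0,0],0],
  [[0,0,0],0],
  [[0,0,0],0],
  [[0,0,0],0],
  [[0,0,0],0],
  [[0,0,0],0],
], fingers=12, force=50)

```text
clock: 20.9
eef_pos: [0.5433, 0.2374, 0.1864]
ee_rot: [[-0.063, 0.998, 0.0], [0.998, 0.063, 0.0], [0.0, 0.0, -1.0]]
ft_force: [-0.6, -0.5, 2.8]
gripper_width: 0.0219
finger_force: 49.5
```

Request:
step_arm([
  [[0,0,-0.3],0],
  [[0,0,-0.7],0],
  [[0,0,-0.9],0],
  [[-0.3,0,-0.8],0],
  [[-0.7,0,-0.5],0],
  [[-0.9,0,-0.2],0],
  [[-0.9,0,0],-0.3],
  [[-0.8,0.04,0],-0.6],
  [[-0.6,0.08,0],-0.8],
  [[-0.3,0.1,0],-1],
])

```text
clock: 21.9
eef_pos: [0.5704, 0.0583, 0.3227]
ee_rot: [[-0.428, 0.904, 0.0], [0.904, 0.428, -0.001], [-0.001, -0.0, -1.0]]
ft_force: [-0.3, -0.3, -1.7]
gripper_width: 0.0213
finger_force: 49.4
```

Request:
step_arm([
  [[0,0,0],-1],
  [[0,0,0],-1],
  [[0,0,0],-1],
  [[0,0,0],-1],
  [[0,0,0],-1],
  [[0,0,0],-1],
  [[0,0,0],-0.8],
  [[0,0,0],-0.5],
  [[0,0,0],0],
  [[0,0,0],0],
])

```text
clock: 22.9
eef_pos: [0.5703, 0.0607, 0.3224]
ee_rot: [[-0.994, 0.113, -0.0], [0.113, 0.994, -0.0], [0.0, -0.0, -1.0]]
ft_force: [0.1, -1.5, -2.1]
gripper_width: 0.0215
finger_force: 49.4
```

```bash
python3 - <<'E'
from st import *
s=cap('side'); g=manip.state()['eef_pos']-[0,0,.054+.068]; u,v=proj(s,g); print(u,v)
u,v=int(u),int(v)
p=s['pixels'][v-35:v+35,u-35:u+35]; cv2.imwrite('pics/face.png',cv2.resize(p[...,::-1],None,fx=8,fy=8,interpolation=cv2.INTER_CUBIC))
E
```

```text
283.4133935016435 178.84757667829024
```

View pics/face.png

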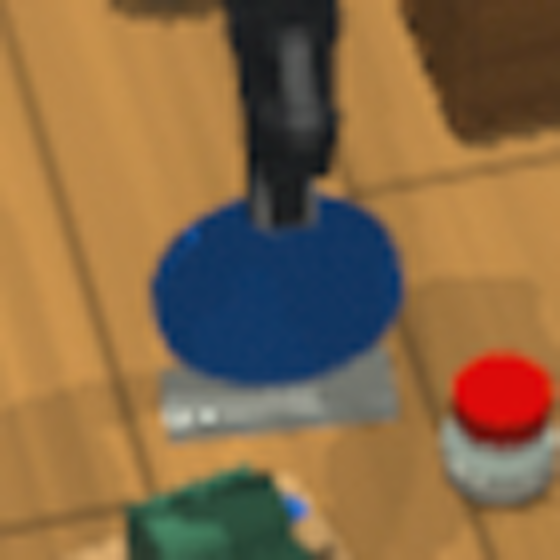

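This is the dial's back, so the face points along tool +y and was on world +x. I'll turn it the other way round.

Request:
step_arm([
  [[0,0,0],1],
  [[0,0,0],1],
  [[0,0,0],1],
  [[0,0,0],1],
  [[0,0,0],1],
  [[0,0,0],1],
  [[0,0,0],1],
  [[0,0,0],1],
  [[0,0,0],1],
  [[0,0,0],1],
])

```text
clock: 23.95
eef_pos: [0.5703, 0.0607, 0.3223]
ee_rot: [[-0.056, 0.998, -0.0], [0.998, 0.056, -0.0], [-0.0, -0.0, -1.0]]
ft_force: [-1.3, 0.2, -1.7]
gripper_width: 0.0216
finger_force: 49.5
```

Request:
step_arm([
  [[0,0,0],1],
  [[0,0,0],1],
  [[0,0,0],1],
  [[0,0,0],1],
  [[0,0,0],1],
  [[0,0,0],1],
  [[0,0,0],1],
  [[0,0,0],1],
  [[0,0,0],1],
  [[0,0,0],1],
])

```text
clock: 24.95
eef_pos: [0.5703, 0.0607, 0.3223]
ee_rot: [[0.974, 0.228, -0.0], [0.228, -0.974, -0.0], [-0.0, 0.0, -1.0]]
ft_force: [-0.7, 0.0, -2.4]
gripper_width: 0.0214
finger_force: 49.5
```

```bash
cat > face.py <<'E'
from h import *
def face(f=None):
    s=cap('side'); st=manip.state(); R=st['ee_rot']; e=st['eef_pos']
    gx=R[:,1]; gz=-R[:,2]; gy=np.cross(gz,gx)   # upright gauge axes
    g=e+R[:,2]*.054                              # grip point
    def at(u,v,off):  # pixel -> (y,z) in plane off mm in front
        o,d=ray(s,u,v); P=g+gx*off; k=gx@(P-o)/(gx@d); q=o+d*k-g; return np.array([q@gy,q@gz])*1000
    u0,v0=[int(round(a)) for a in proj(s,g-gz*.068)]
    if f:
        p=s['pixels'][v0-30:v0+30,u0-30:u0+30]; cv2.imwrite('pics/'+f,cv2.resize(p[...,::-1],None,fx=10,fy=10,interpolation=cv2.INTER_CUBIC)); print('origin',u0-30,v0-30)
    return s,at,(u0,v0)
E
python3 - <<'E'
from face import *
s,at,(u0,v0)=face('face2.png')
p=s['pixels'][v0-30:v0+30,u0-30:u0+30].astype(int);R,G,B=p[...,0],p[...,1],p[...,2]
for n,m,off in(('blue',(B>R+35)&(B>G+20),.005),('red',(R>G+60)&(R>B+60),.006),('dark',p.max(2)<60,.008),('white',p.min(2)>130,.0)):
    nn,l,st,ce=cv2.connectedComponentsWithStats(m.astype(np.uint8))
    for i in range(1,nn):
        if st[i,4]>3: c=ce[i]+[u0-30,v0-30]; print(n,st[i],c.round(1),at(*c,off).round(1))
E
```

```text
origin 253 149
blue [36 17  7  5 10] [291.7 167.7] [ 25.4 -28. ]
blue [16 20 13 18 52] [273.8 175.8] [-34.2 -33.9]
blue [31 56  2  3  5] [284.4 206.2] [   0.3 -190.1]
red [51 37  9 13 93] [308.5 191.7] [  87.5 -164.5]
dark [ 21   0  23  22 271] [284.5 157.7] [ 0.1 26.7]
dark [30 34  3  6 13] [284.1 185.6] [ -2.  -89.4]
white [16 42 22  8 58] [277.9 194.5] [ -19.7 -128.6]
white [51 48  9  6 29] [307.8 200.3] [  89.9 -213.9]
```

View pics/face2.png

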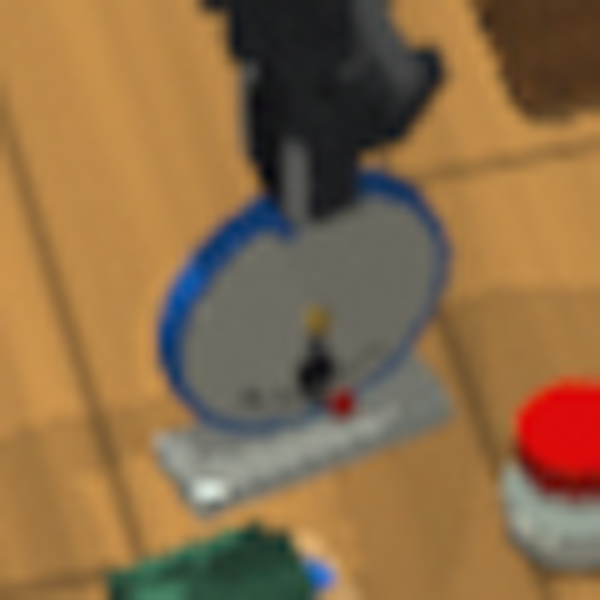

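Picture: dial face with brass pivot at crop (317,320), black pointer bob at (315,370) and red mark at (342,402), to gauge +y. Now computing the mark's angle.

```bash
cat > mk.py <<'E'
from face import *
def meas(s,at,u0,v0,verbose=True):
    x0,y0=u0-30,v0-30
    p=cv2.resize(s['pixels'][y0:y0+60,x0:x0+60],None,fx=10,fy=10,interpolation=cv2.INTER_LINEAR).astype(np.float32)
    yy,xx=np.mgrid[:600,:600]; U=x0+(xx+.5)/10-.5; V=y0+(yy+.5)/10-.5
    def cen(w,off):
        return at((U*w).sum()/w.sum(),(V*w).sum()/w.sum(),off)
    near=(abs(xx-300)<130)&(yy>230)&(yy<470)
    red=np.clip(p[...,0]-np.maximum(p[...,1],p[...,2])-35,0,None)*near
    ylw=np.clip(np.minimum(p[...,0],p[...,1])-p[...,2]-35,0,None)*(abs(xx-300)<60)*(yy>270)*(yy<350)
    drk=np.clip(70-p.max(2),0,None)*(abs(xx-300)<60)*(yy>320)*(yy<430)
    return [cen(w,o).round(1) for w,o in((ylw,.008),(drk,.008),(red,.006))]
E
python3 - <<'E'
from mk import *
A=[]
for i in range(3):
    s,at,(u,v)=face(); A.append(np.array(meas(s,at,u,v)))
m=np.mean(A,0); print(m)
for o in(.005,.006,.007): print(at(253+342.5/10-.5,149+402.5/10-.5,o))
for ref in(m[0],np.array([0,-68])):
    d=m[1:]-ref; print(ref,np.arctan2(d[:,0],-d[:,1]),np.linalg.norm(d,axis=1))
# disc face centre from gray+blue outline
p=s['pixels']; print(proj.__name__, manip.state()['clock'])
E
```

```text
[[ -1.93333333 -66.96666667]
 [ -2.4        -90.46666667]
 [ -4.         -91.93333333]]
[   8.77290735 -111.94043324]
[   8.2274894  -110.70572375]
[   7.68207145 -109.47101426]
[ -1.93333333 -66.96666667] [-0.01985555 -0.08258875] [23.50463311 25.05205691]
[  0 -68] [-0.10642134 -0.16560035] [22.59449294 24.265293  ]
proj 25.15
```

```bash
sed -i 's/red=.*/red=np.clip(p[...,0]-p[...,1]-1.0*np.abs(p[...,1]-p[...,2])-25,0,None)*near/' mk.py; python3 - <<'E'
from mk import *
for i in range(2):
    s,at,(u,v)=face(); m=np.array(meas(s,at,u,v)); print(m.tolist())
    for ref in(m[0],np.array([-1,-67.5])):
        d=m[1:]-ref; print(np.arctan2(d[:,0],-d[:,1]),np.linalg.norm(d,axis=1))
print(s['pixels'][v+8:v+13,u+1:u+8].tolist())
E
```

```text
[[-1.8, -66.8], [-2.0, -90.1], [8.0, -110.8]]
[-0.00858348  0.21915018] [23.30085835 45.07815435]
[-0.04421894  0.20493422] [22.62211308 44.22544516]
[[-1.8, -66.9], [-1.7, -90.1], [8.0, -110.7]]
[0.00431032 0.22011892] [23.20021552 44.8829589 ]
[-0.03096355  0.20539539] [22.61083811 44.12754242]
[[[36, 35, 35], [53, 52, 50], [90, 78, 71], [107, 88, 81], [98, 91, 89], [88, 95, 100], [94, 100, 104]], [[47, 46, 45], [74, 56, 53], [109, 60, 55], [115, 46, 45], [100, 78, 82], [106, 111, 109], [116, 118, 110]], [[59, 67, 76], [78, 55, 63], [111, 38, 39], [119, 21, 18], [113, 79, 73], [115, 112, 104], [115, 117, 109]], [[82, 93, 103], [97, 95, 96], [107, 76, 73], [113, 67, 62], [122, 105, 97], [131, 128, 119], [132, 134, 124]], [[125, 130, 126], [132, 135, 125], [131, 126, 117], [132, 128, 118], [140, 144, 134], [151, 153, 143], [143, 147, 136]]]
```

Mark ≈ 0.22 rad. Now I'll bring the gauge over the ridge with the dial across it.

Request:
step_arm([
  [[-0.3,0.02,0],0],
  [[-0.3,0.02,0],0],
  [[-0.18,0,0],-0.5],
  [[0,0,0],-0.9],
  [[0,0,0],-1],
  [[0,0,0],-1],
  [[0,0,0],-1],
  [[0,0,0],-1],
  [[0,0,0],-1],
  [[0,0,0],-1],
])

```text
clock: 26.25
eef_pos: [0.5403, 0.0518, 0.3223]
ee_rot: [[0.288, 0.958, 0.0], [0.958, -0.288, -0.0], [-0.0, 0.0, -1.0]]
ft_force: [0.5, 0.2, -1.5]
gripper_width: 0.0215
finger_force: 49.4
```

Request:
step_arm([
  [[0,0,0],-1],
  [[0,0,0],-1],
  [[0,0,0.15],-0.9],
  [[0,0,0.2],-0.5],
  [[0,0,0.2],-0.28],
  [[0,0,0.15],0],
  [[0,0,0.05],0],
  [[0,0,0],0],
  [[0,0,0],0],
  [[0,0,0],0],
])

```text
clock: 27.25
eef_pos: [0.5405, 0.0518, 0.2929]
ee_rot: [[-0.212, 0.977, 0.001], [0.977, 0.212, 0.0], [-0.0, 0.001, -1.0]]
ft_force: [-0.1, -1.1, -2.7]
gripper_width: 0.0215
finger_force: 49.5
```

Request:
step_arm([
  [[0,0,0.1],0.05],
  [[0,0,0.1],0],
  [[0,0,0.05],0],
  [[0,0,0.03],0],
  [[0,0,0.02],0],
  [[0,0,0.01],0],
  [[0,0,0.01],0],
  [[0,0,0],0],
  [[0,0,0],0],
  [[0,0,0],0],
], force=30)

```text
clock: 28.25
eef_pos: [0.5403, 0.0518, 0.2803]
ee_rot: [[-0.205, 0.979, 0.001], [0.979, 0.205, -0.0], [-0.0, 0.001, -1.0]]
ft_force: [-2.5, -0.5, 4.8]
gripper_width: 0.0217
finger_force: 50.3
```

Request:
step_arm([
  [[0,0,0],0],
  [[0.09,0,0.001],0],
  [[0.09,0,0.003],0],
  [[0.09,0,0.005],0],
  [[0.09,0,0.008],0],
  [[0.09,0,0.01],0],
  [[0.09,0,0.012],0],
  [[0.09,0,0.014],0],
  [[0.09,0,0.016],0],
  [[0,0,0],0],
], fingers=10, force=25)

```text
clock: 29.25
eef_pos: [0.535, 0.0802, 0.2775]
ee_rot: [[-0.206, 0.979, 0.003], [0.979, 0.206, -0.0], [-0.001, 0.003, -1.0]]
ft_force: [-0.2, -1.4, 5.2]
gripper_width: 0.0211
finger_force: 50.0
```

```bash
python3 - <<'E'
from h import *
t=cap('top');s=cap('side');st=manip.state();print(st['eef_pos'],st['ft_force'],st['finger_force'],st['wrist_torque'])
e=st['eef_pos'];u,v=map(int,proj(s,[.540,.052,.14]));x,y=map(int,proj(t,[.54,.06,.14]))
a=cv2.resize(t['pixels'][y-30:y+30,x-30:x+30,::-1],None,fx=6.6,fy=6.6,interpolation=cv2.INTER_CUBIC)
b=cv2.resize(s['pixels'][v-30:v+30,u-30:u+30,::-1],None,fx=6.6,fy=6.6,interpolation=cv2.INTER_CUBIC)
print(x,y,u,v);cv2.imwrite('pics/tilt.png',np.hstack([a,b]))
E
```

```text
[0.53498188 0.08010623 0.27753805] [-0.34829328 -1.40354955  5.30157686] 50.032519698143005 [-0.60718636 -0.05915547 -0.02966946]
260 196 274 196
```

View pics/tilt.png

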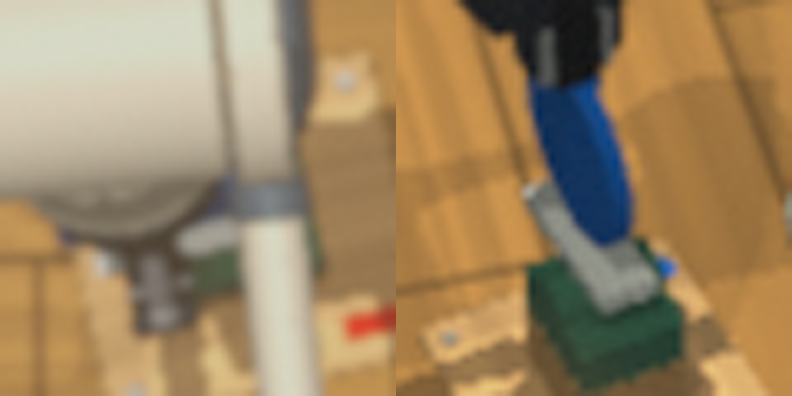

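Pictures: in the side view the gauge leans on the ridge, foot bottom near (600,310) in the crop, with the stud undisturbed. I'll lift it as held, turn the face to the camera, and compare pointer and mark.

Request:
step_arm([
  [[0,0,-0.2],0],
  [[0,0,-0.5],0],
  [[0,0,-0.5],0],
  [[0,0,-0.3],0.5],
  [[0,0,0],1],
  [[0,0,0],1],
  [[0,0,0],1],
  [[0,0,0],1],
  [[0,0,0],1],
  [[0,0,0],1],
])

```text
clock: 30.35
eef_pos: [0.5345, 0.0804, 0.3357]
ee_rot: [[0.649, 0.761, -0.002], [0.761, -0.649, 0.001], [-0.001, -0.002, -1.0]]
ft_force: [1.0, -0.4, -2.5]
gripper_width: 0.0212
finger_force: 49.0
```

Request:
step_arm([
  [[0,0,0],1],
  [[0,0,0],1],
  [[0,0,0],1],
  [[0,0,0],1],
  [[0,0,0],0.5],
  [[0,0,0],0],
  [[0,0,0],0],
  [[0,0,0],0],
  [[0,0,0],0],
  [[0,0,0],0],
])

```text
clock: 31.35
eef_pos: [0.5345, 0.08, 0.3367]
ee_rot: [[0.971, 0.24, -0.0], [0.24, -0.971, 0.0], [-0.0, -0.0, -1.0]]
ft_force: [-1.3, -0.2, -2.4]
gripper_width: 0.0216
finger_force: 49.0
```

```bash
cat > tl.py <<'E'
from face import *
def run(th0,verbose=1):
    s,at,_=face(); st=manip.state(); R=st['ee_rot']; e=st['eef_pos']; gx=R[:,1];gz=-R[:,2];gy=np.cross(gz,gx); g=e+R[:,2]*.054
    P=lambda y,z,o:np.array(proj(s,g+gx*o+gy*y+gz*z))
    piv=np.array([-.068*np.sin(th0),-.068*np.cos(th0)])
    S=10; c=P(*piv,.006); x0,y0=int(c[0])-22,int(c[1])-16
    p=cv2.resize(s['pixels'][y0:y0+44,x0:x0+44],None,fx=S,fy=S,interpolation=cv2.INTER_LINEAR).astype(np.float32)
    yy,xx=np.mgrid[:44*S,:44*S]; U=x0+(xx+.5)/S-.5; V=y0+(yy+.5)/S-.5
    def cen(w,off,r,pt):
        q=P(*pt,off); w=w*(np.hypot(U-q[0],V-q[1])<r)
        return at((U*w).sum()/w.sum(),(V*w).sum()/w.sum(),off),w.max()
    R_,G,B=p[...,0],p[...,1],p[...,2]
    y,wy=cen(np.clip(np.minimum(R_,G)-B-20,0,None),.008,4,piv)
    d,wd=cen(np.clip(60-p.max(2),0,None),.008,4.5,y/1000+[0,-.025])
    r,wr=cen(np.clip(R_-G-abs(G-B)-20,0,None),.006,9,y/1000+[0,-.044])
    a=lambda q:np.arctan2(q[0]-y[0],y[1]-q[1])
    print('pivot',y.round(1),'lean est',np.arctan2(-(y[0]),-y[1]).round(3),'| bob',(d-y).round(1),'ang',a(d).round(3),'| red',(r-y).round(1),'ang',a(r).round(3),np.hypot(*(r-y)).round(1),'w',wy,wd,wr)
E
python3 - <<'E'
from tl import *
for th in(.0,.15,.25): run(-th); run(th)
print(manip.state()['eef_pos'],manip.state()['ee_rot'][:,1],manip.state()['clock'])
E
```

```text
pivot [-10.  -66.6] lean est 0.149 | bob [ -1.  -23.3] ang -0.042 | red [  3.7 -43.9] ang 0.083 44.1 w 34.0 37.0 73.0
pivot [ -9.9 -66.5] lean est 0.148 | bob [ -1.1 -23.4] ang -0.045 | red [  3.7 -44. ] ang 0.084 44.1 w 33.0 37.0 77.0
pivot [nan nan] lean est nan | bob [nan nan] ang nan | red [nan nan] ang nan nan w 0.0 0.0 0.0
pivot [-10.3 -66.5] lean est 0.153 | bob [ -0.8 -23.4] ang -0.032 | red [  4.  -44.1] ang 0.09 44.2 w 34.0 37.0 72.0
pivot [nan nan] lean est nan | bob [nan nan] ang nan | red [nan nan] ang nan nan w 0.0 0.0 0.0
pivot [-10.3 -66.5] lean est 0.153 | bob [ -0.7 -23.3] ang -0.03 | red [  4. -44.] ang 0.09 44.1 w 33.0 39.0 75.0
[0.53444715 0.07997443 0.33675015] [ 2.39553058e-01 -9.70883274e-01 -1.88163309e-05] 31.65tl.py:11: RuntimeWarning: invalid value encountered in scalar divide
  return at((U*w).sum()/w.sum(),(V*w).sum()/w.sum(),off),w.max()
```

Lean so far ≈ 0.13 rad with the mark at ≈ 0.22, so about 0.095 rad is missing. I'll go back onto the ridge and rock further.

Request:
step_arm([
  [[0,0,0],-0.5],
  [[0,0,0],-1],
  [[0,0,0],-1],
  [[0,0,0],-1],
  [[0,0,0],-1],
  [[0,0,0],-1],
  [[0,0,0],-1],
  [[0,0,0],-1],
  [[0,0,0],-1],
  [[0,0,0],-1],
])

```text
clock: 32.65
eef_pos: [0.5344, 0.08, 0.3367]
ee_rot: [[-0.003, 1.0, -0.0], [1.0, 0.003, 0.0], [0.0, -0.0, -1.0]]
ft_force: [0.1, 0.3, -2.0]
gripper_width: 0.0213
finger_force: 49.0
```

Request:
step_arm([
  [[0,0,0.2],-1],
  [[0,0,0.4],-0.5],
  [[0,0,0.4],0],
  [[0,0,0.3],0],
  [[0,0,0.12],0],
  [[0,0,0.05],0],
  [[0,0,0.02],0],
  [[0,0,0],0],
  [[0,0,0],0],
  [[0,0,0],0],
])

```text
clock: 33.65
eef_pos: [0.5346, 0.08, 0.2777]
ee_rot: [[-0.205, 0.979, 0.001], [0.979, 0.205, 0.0], [-0.0, 0.001, -1.0]]
ft_force: [0.2, -0.0, -0.8]
gripper_width: 0.0215
finger_force: 49.2
```

Request:
step_arm([
  [[0,0,0.02],0],
  [[0.05,0,0.012],0],
  [[0.05,0,0.012],0],
  [[0.05,0,0.012],0],
  [[0.05,0,0.012],0],
  [[0.05,0,0.012],0],
  [[0,0,0],0],
  [[0,0,0],0],
  [[0,0,0],0],
  [[0,0,0],0],
])

```text
clock: 34.65
eef_pos: [0.5329, 0.0894, 0.2757]
ee_rot: [[-0.205, 0.979, 0.004], [0.979, 0.205, -0.001], [-0.002, 0.003, -1.0]]
ft_force: [-0.2, -1.8, 5.4]
gripper_width: 0.0215
finger_force: 49.9
```

Request:
step_arm([
  [[0.04,0,0.012],0],
  [[0.04,0,0.012],0],
  [[0.04,0,0.012],0],
  [[0,0,0],0],
  [[0,0,-0.05],0],
  [[0,0,-0.4],0],
  [[0,0,-0.6],0],
  [[0,0,-0.4],0.5],
  [[0,0,-0.05],1],
  [[0,0,0],1],
])

```text
clock: 35.65
eef_pos: [0.5316, 0.0946, 0.3343]
ee_rot: [[0.147, 0.989, 0.002], [0.989, -0.147, 0.0], [0.001, 0.002, -1.0]]
ft_force: [0.5, -0.3, -1.5]
gripper_width: 0.0213
finger_force: 48.8
```

Request:
step_arm([
  [[0,0,0],1],
  [[0,0,0],1],
  [[0,0,0],1],
  [[0,0,0],1],
  [[0,0,0],1],
  [[0,0,0],1],
  [[0,0,0],1],
  [[0,0,0],1],
  [[0,0,0],0.5],
  [[0,0,0],0],
])

```text
clock: 36.65
eef_pos: [0.5314, 0.0946, 0.3329]
ee_rot: [[0.971, 0.239, -0.0], [0.239, -0.971, 0.0], [-0.0, -0.0, -1.0]]
ft_force: [0.2, -0.0, -1.8]
gripper_width: 0.0215
finger_force: 48.8
```

Request:
step_arm([
  [[0,0,0],0],
  [[0,0,0],0],
  [[0,0,0],0],
  [[0,0,0],0],
  [[0,0,0],0],
  [[0,0,0],0],
  [[0,0,0],0],
  [[0,0,0],0],
  [[0,0,0],0],
  [[0,0,0],0],
])

```text
clock: 37.65
eef_pos: [0.5314, 0.0944, 0.3325]
ee_rot: [[0.971, 0.239, 0.0], [0.239, -0.971, 0.0], [0.0, -0.0, -1.0]]
ft_force: [0.2, -1.0, -2.1]
gripper_width: 0.0212
finger_force: 48.8
```

```bash
python3 - <<'E'
from tl import *
for th in(.15,.2,.2): run(th)
print(manip.state()['eef_pos'],manip.state()['clock'])
E
```

```text
pivot [-15.3 -65.7] lean est 0.229 | bob [ -0.  -23.4] ang -0.002 | red [  1.  -44.7] ang 0.022 44.7 w 46.0 42.0 68.0
pivot [-15.3 -65.7] lean est 0.229 | bob [ -0.2 -23.6] ang -0.008 | red [  0.9 -44.8] ang 0.02 44.8 w 47.0 37.0 67.0
pivot [-15.4 -65.6] lean est 0.23 | bob [ -0.2 -23.6] ang -0.009 | red [  1.  -44.8] ang 0.022 44.8 w 46.0 38.0 66.0
[0.53141826 0.09446763 0.33247883] 37.8
```

Lean is 0.20 and the mark is 0.025 rad from plumb. One more small rock.

Request:
step_arm([
  [[0,0,0],-0.5],
  [[0,0,0],-1],
  [[0,0,0],-1],
  [[0,0,0],-1],
  [[0,0,0],-1],
  [[0,0,0],-1],
  [[0,0,0],-1],
  [[0,0,0],-1],
  [[0,0,0],-1],
  [[0,0,0],-1],
])

```text
clock: 38.8
eef_pos: [0.5314, 0.0945, 0.3325]
ee_rot: [[-0.003, 1.0, -0.0], [1.0, 0.003, 0.0], [0.0, -0.0, -1.0]]
ft_force: [-0.5, -0.3, -2.6]
gripper_width: 0.0215
finger_force: 48.8
```

Request:
step_arm([
  [[0,0,0.2],-1],
  [[0,0,0.4],-0.5],
  [[0,0,0.4],0],
  [[0,0,0.3],0],
  [[0,0,0.1],0],
  [[0,0,0.03],0],
  [[0,0,0.02],0],
  [[0,0,0],0],
  [[0,0,0],0],
  [[0,0,0],0],
])

```text
clock: 39.8
eef_pos: [0.5315, 0.0945, 0.275]
ee_rot: [[-0.205, 0.979, 0.001], [0.979, 0.205, 0.0], [-0.0, 0.001, -1.0]]
ft_force: [0.2, 0.4, -2.4]
gripper_width: 0.0213
finger_force: 48.7
```

Request:
step_arm([
  [[0,0,0.03],0],
  [[0,0,0.02],0],
  [[0.04,0,0.012],0],
  [[0.04,0,0.012],0],
  [[0.04,0,0.012],0],
  [[0,0,0],0],
  [[0,0,0],0],
  [[0,0,0],0],
  [[0,0,0],0],
  [[0,0,0],0],
])

```text
clock: 40.8
eef_pos: [0.5309, 0.0986, 0.2732]
ee_rot: [[-0.205, 0.979, 0.004], [0.979, 0.205, -0.001], [-0.002, 0.004, -1.0]]
ft_force: [-0.8, -1.7, 4.9]
gripper_width: 0.0216
finger_force: 49.8
```

Request:
step_arm([
  [[0,0,-0.05],0],
  [[0,0,-0.4],0],
  [[0,0,-0.6],0],
  [[0,0,-0.4],0.5],
  [[0,0,-0.05],1],
  [[0,0,0],1],
  [[0,0,0],1],
  [[0,0,0],1],
  [[0,0,0],1],
  [[0,0,0],1],
])

```text
clock: 41.8
eef_pos: [0.5304, 0.0993, 0.3317]
ee_rot: [[0.649, 0.761, -0.0], [0.761, -0.649, 0.0], [0.0, -0.0, -1.0]]
ft_force: [-0.4, 0.5, -2.3]
gripper_width: 0.0213
finger_force: 48.7
```

Request:
step_arm([
  [[0,0,0],1],
  [[0,0,0],1],
  [[0,0,0],1],
  [[0,0,0],1],
  [[0,0,0],0.5],
  [[0,0,0],0],
  [[0,0,0],0],
  [[0,0,0],0],
  [[0,0,0],0],
  [[0,0,0],0],
])

```text
clock: 42.8
eef_pos: [0.5304, 0.0992, 0.331]
ee_rot: [[0.971, 0.24, -0.0], [0.24, -0.971, 0.0], [-0.0, -0.0, -1.0]]
ft_force: [0.4, -0.1, -2.0]
gripper_width: 0.0215
finger_force: 48.7
```

```bash
python3 - <<'E'
from tl import *
for th in(.2,.22,.24): run(th)
print(manip.state()['eef_pos'],manip.state()['clock'])
E
```

```text
pivot [-16.  -65.3] lean est 0.24 | bob [ -0.8 -23.2] ang -0.034 | red [  0.7 -44.6] ang 0.015 44.6 w 35.0 37.0 72.0
pivot [-16.  -65.3] lean est 0.241 | bob [ -0.7 -23.2] ang -0.031 | red [  0.6 -44.5] ang 0.014 44.5 w 37.0 38.0 73.0
pivot [-15.9 -65.3] lean est 0.239 | bob [ -0.9 -23.1] ang -0.038 | red [  0.6 -44.6] ang 0.013 44.6 w 37.0 38.0 75.0
[0.53040667 0.09915199 0.33104781] 42.95
```

Request:
step_arm([
  [[0,0,0],-0.5],
  [[0,0,0],-1],
  [[0,0,0],-1],
  [[0,0,0],-1],
  [[0,0,0],-1],
  [[0,0,0],-1],
  [[0,0,0],-1],
  [[0,0,0],-1],
  [[0,0,0],-1],
  [[0,0,0],-1],
])

```text
clock: 43.95
eef_pos: [0.5304, 0.0992, 0.331]
ee_rot: [[-0.003, 1.0, -0.0], [1.0, 0.003, 0.0], [0.0, -0.0, -1.0]]
ft_force: [-0.1, 0.7, -2.7]
gripper_width: 0.0213
finger_force: 48.7
```

Request:
step_arm([
  [[0,0,0.2],-1],
  [[0,0,0.4],-0.5],
  [[0,0,0.4],0],
  [[0,0,0.3],0],
  [[0,0,0.1],0],
  [[0,0,0.03],0],
  [[0,0,0.03],0],
  [[0,0,0.03],0],
  [[0,0,0],0],
  [[0,0,0],0],
])

```text
clock: 44.95
eef_pos: [0.5306, 0.0993, 0.2731]
ee_rot: [[-0.206, 0.979, 0.002], [0.979, 0.206, 0.0], [0.0, 0.002, -1.0]]
ft_force: [-1.9, 1.5, 6.9]
gripper_width: 0.0213
finger_force: 49.6
```

Request:
step_arm([
  [[0.03,0,0.015],0],
  [[0.03,0,0.01],0],
  [[0.03,0,0.01],0],
  [[0.03,0,0.01],0],
  [[0.03,0,0.01],0],
  [[0,0,0],0],
  [[0,0,0],0],
  [[0,0,0],0],
  [[0,0,0],0],
  [[0,0,0],0],
])

```text
clock: 45.95
eef_pos: [0.5295, 0.1046, 0.271]
ee_rot: [[-0.205, 0.979, 0.003], [0.979, 0.205, -0.001], [-0.001, 0.003, -1.0]]
ft_force: [-0.3, -0.7, 6.0]
gripper_width: 0.0216
finger_force: 49.6
```

Request:
step_arm([
  [[0,0,-0.05],0],
  [[0,0,-0.4],0],
  [[0,0,-0.6],0],
  [[0,0,-0.4],0.5],
  [[0,0,-0.05],1],
  [[0,0,0],1],
  [[0,0,0],1],
  [[0,0,0],1],
  [[0,0,0],1],
  [[0,0,0],1],
])

```text
clock: 46.95
eef_pos: [0.5293, 0.1051, 0.3297]
ee_rot: [[0.649, 0.761, -0.0], [0.761, -0.649, 0.0], [-0.0, -0.0, -1.0]]
ft_force: [0.6, 0.1, -2.5]
gripper_width: 0.0215
finger_force: 48.6
```

Request:
step_arm([
  [[0,0,0],1],
  [[0,0,0],1],
  [[0,0,0],1],
  [[0,0,0],1],
  [[0,0,0],0.5],
  [[0,0,0],0],
  [[0,0,0],0],
  [[0,0,0],0],
  [[0,0,0],0],
  [[0,0,0],0],
])

```text
clock: 47.95
eef_pos: [0.5292, 0.1051, 0.3292]
ee_rot: [[0.971, 0.24, -0.0], [0.24, -0.971, 0.0], [-0.0, -0.0, -1.0]]
ft_force: [0.2, -0.0, -2.6]
gripper_width: 0.0215
finger_force: 48.6
```

```bash
python3 - <<'E'
from tl import *
for th in(.22,.24,.24,.24): run(th)
print(manip.state()['eef_pos'],manip.state()['clock'])
E
```

```text
pivot [-18.5 -65.4] lean est 0.276 | bob [ -0.3 -22.5] ang -0.011 | red [ -1.  -43.8] ang -0.023 43.8 w 32.0 38.0 66.0
pivot [-18.4 -65.3] lean est 0.275 | bob [ -0.4 -22.6] ang -0.016 | red [ -1.  -43.7] ang -0.023 43.8 w 32.0 39.0 66.0
pivot [-18.4 -65.3] lean est 0.274 | bob [ -0.3 -22.4] ang -0.015 | red [ -1.1 -43.8] ang -0.025 43.8 w 32.0 40.0 69.0
pivot [-18.4 -65.4] lean est 0.274 | bob [ -0.3 -22.3] ang -0.015 | red [ -1.  -43.6] ang -0.024 43.6 w 31.0 37.0 64.0
[0.52916672 0.10503121 0.32922672] 48.15
```

Pointer and mark agree within about 0.015 rad (settled). Land it back lightly and finish.

Request:
step_arm([
  [[0,0,0],-0.5],
  [[0,0,0],-1],
  [[0,0,0],-1],
  [[0,0,0],-1],
  [[0,0,0],-1],
  [[0,0,0],-1],
  [[0,0,0],-1],
  [[0,0,0],-1],
  [[0,0,0],-1],
  [[0,0,0],-1],
])

```text
clock: 49.15
eef_pos: [0.5292, 0.105, 0.3292]
ee_rot: [[-0.003, 1.0, -0.0], [1.0, 0.003, 0.0], [0.0, -0.0, -1.0]]
ft_force: [1.5, 1.3, -2.6]
gripper_width: 0.0213
finger_force: 48.6
```

Request:
step_arm([
  [[0,0,0.2],-1],
  [[0,0,0.4],-0.5],
  [[0,0,0.4],0],
  [[0,0,0.28],0],
  [[0,0,0.1],0],
  [[0,0,0.03],0],
  [[0,0,0.01],0],
  [[0,0,0],0],
  [[0,0,0],0],
  [[0,0,0],0],
])

```text
clock: 50.15
eef_pos: [0.5293, 0.105, 0.273]
ee_rot: [[-0.205, 0.979, 0.001], [0.979, 0.205, 0.0], [-0.0, 0.001, -1.0]]
ft_force: [-0.5, -0.0, -3.0]
gripper_width: 0.0214
finger_force: 48.5
```

Request:
step_arm([
  [[0,0,0.01],0],
  [[0,0,0.01],0],
  [[0,0,0.01],0],
  [[0,0,0.005],0],
  [[0,0,0],0],
  [[0,0,0],0],
  [[0,0,0],0],
  [[0,0,0],0],
  [[0,0,0],0],
  [[0,0,0],0],
])

```text
clock: 51.15
eef_pos: [0.5292, 0.105, 0.2711]
ee_rot: [[-0.205, 0.979, 0.0], [0.979, 0.205, 0.0], [0.0, 0.0, -1.0]]
ft_force: [-0.6, -0.3, -0.5]
gripper_width: 0.0216
finger_force: 48.7
```

Request:
step_arm([
  [[0,0,0.006],0],
  [[0,0,0.006],0],
  [[0,0,0],0],
  [[0,0,0],0],
  [[0,0,0],0],
  [[0,0,0],0],
  [[0,0,0],0],
  [[0,0,0],0],
  [[0,0,0],0],
  [[0,0,0],0],
])

```text
clock: 52.15
eef_pos: [0.5292, 0.1052, 0.271]
ee_rot: [[-0.206, 0.979, 0.001], [0.979, 0.206, 0.0], [0.0, 0.001, -1.0]]
ft_force: [-2.8, 1.1, 5.6]
gripper_width: 0.0213
finger_force: 49.5
```

Request:
step_arm([
  [[0,0,0],0],
  [[0,0,0],0],
  [[0,0,0],0],
  [[0,0,0],0],
  [[0,0,0],0],
  [[0,0,0],0],
  [[0,0,0],0],
  [[0,0,0],0],
  [[0,0,0],0],
  [[0,0,0],0],
])

```text
clock: 53.15
eef_pos: [0.5292, 0.1052, 0.271]
ee_rot: [[-0.206, 0.979, 0.001], [0.979, 0.206, 0.0], [0.0, 0.001, -1.0]]
ft_force: [-2.2, 2.1, 5.3]
gripper_width: 0.0211
finger_force: 49.5
```

Request:
step_arm([
  [[0,0,-0.005],0],
  [[0,0,0],0],
  [[0,0,0],0],
  [[0,0,0],0],
  [[0,0,0],0],
  [[0,0,0],0],
  [[0,0,0],0],
  [[0,0,0],0],
  [[0,0,0],0],
  [[0,0,0],0],
])

```text
clock: 54.15
eef_pos: [0.5292, 0.1051, 0.271]
ee_rot: [[-0.206, 0.979, 0.0], [0.979, 0.206, 0.0], [0.0, 0.0, -1.0]]
ft_force: [-1.6, 2.3, 5.3]
gripper_width: 0.0213
finger_force: 49.5
```

```bash
python3 -c "
from workcell import manip
s=manip.state();print(s['ft_force'],s['clock'])
print(manip.hand_in())"
```

```text
[-1.57449746  2.27162015  5.33835127] 54.15
the job is handed in; nothing more can be done
None
```

The job is handed in at 54.15 s: the stud is flush on the offcut and released, and the gauge is gripped and resting on the ridge at about 7–8 N. Pointer and mark agreed within about 0.015 rad when last checked, with the gauge lifted off the ridge; I did not measure again after landing it. No verdict was returned.

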